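# Mark the instrument's place with a T-square, then lift it off and hold it level

## Robot

A 7-joint arm with a two-finger parallel gripper is mounted at the origin on the work surface. World frame = base frame: x ahead of the robot, y to its left, z up, the work surface at z = 0. Lengths are in mm, angles in rad, forces in N, time in s.
With the tool pointing down it reaches from about 400 to 875 mm from the base axis. Payload 19.3 kg.
Tool frame: the origin (TCP) lies at the very end of the fingers, on their centre line; the grasp point (between the pads) lies 19 mm behind it (grip_point_offset is the z of the grasp point in the tool frame, in mm); z points along the fingers, y is the line along which they close (so a half turn about z gives the same grasp; the last joint's range is limited). The gripper opens to 85 mm and grips with 20 to 120 N. Pads are 22 mm wide; open, the fingers measure 114 mm over their backs; the gripper's body (76 mm by 85 mm) begins 54 mm behind the grasp point. The pads swing forward as they close: fully open they stand 13 mm farther back than shut.
Start: joints at [1.237, 0.521, -0.036, 1.599, 0.021, 1.021, -0.113], TCP at [162.941, -603.378, 231.291] pointing down, gripper open.
Joint ranges: [-2.91, 2.91], [-0.3, 2.13], [-1.5, 1.42], [0.17, 2.43], [-1.26, 4.41], [0.16, 1.93], [-2.52, 2.52]. Speed limits (rad/s): [1.89, 1.89, 2.39, 2.39, 3.01, 3.01, 3.01].

## Interface

Orientations are given as a 3x3 rotation matrix whose columns are the frame's x, y, z axes.
In Python, from workcell import movep, movel, goto_joints, open_gripper, clamp, wait, inverse_kinematics, read_state, camera, PlanningError, finish_job, grip_point_offset gives the robot as it stands. Calls block until the motion is done:
- movep(position, orientation): joint-space move of the TCP to a pose.
- movel(position, frame=None, max_speed=150, guard=None): straight line of the TCP; frame=None keeps the orientation; max_speed is the mean speed in mm/s. With guard (N) it stops when the force on the tool has changed by that much, and returns True; else False.
- goto_joints(angles): joint-space move.
- open_gripper() and clamp(): open the fingers fully, or close them until they stop; the grip force is fixed at half the most.
- wait(seconds).
- inverse_kinematics(position, orientation): joint angles nearest the present ones, or None.
- read_state(): the state.
- camera(name): name is "scene" or "top" or "wrist"; returns a dict with "image" (400x640x3 uint8, blue, green, red), "range_z" (400x640 float32, mm along the optical axis (not along the pixel's ray), 0 where there is no reading), "fx", "fy", "cx", "cy" (pixels), "cam_to_world" (4x4, takes a point from camera to world coordinates). Camera axes: x right, y up, looking along -z (the intrinsics and any distortion apply to the point x, -y, -z); pixel columns grow to the right and rows downward; lengths in mm; the calibration is good to about 2 mm. A picture is of the moment at which its call begins.
A pose or a line that the arm cannot do raises PlanningError and nothing moves.
- finish_job(): hands the job in; it is judged then, once.
The state is a dict: "time": time; "qpos": joint angles; "qvel": joint speeds; "joint_efforts": joint torques, N m; "eef_pos": TCP position; "tool_rot": TCP orientation; "ft_force": force on the tool from outside, world axes, zero at the start; "torque": the same for the moment, N m; "finger_gap": finger opening in mm; "gripper_force": force on a finger pad.
Only numpy, scipy, OpenCV 4.12 (cv2) and the standard library are available. Lean on these libraries where they do the work, as an engineer would, in place of code of your own. Each camera call takes 0.05 s, during which the arm holds its last target. There are 200 camera calls.

## Task

So that the bench instrument's place is not lost, lay the T-square flat on the bench with the outer face of its head flush against the front panel (the side facing the robot), centred on it and the red stem pointing away, and let go of it, without shoving the instrument out of place. Then take the instrument by its top handle and lift it straight up, without turning it, to about 10 cm above the bench, leaving the T-square where it lies and the multimeter, remote and mug alone. Finish while still holding it there in the air, steady and level: do not put it down.

Things in the scene. Friction and masses are not known exactly. Their poses are not given: they have to be found in the camera images.
- instrument: Loose light-grey instrument, 110 mm deep (x), 130 wide (y), 0.35 to 0.7 kg, balanced under its handle; case from 6 to 76 mm height, on rubber feet. Origin: centre of its underside (z = 0 standing). x points from front to back: the front panel (blue-grey, green display) is the flat face at x = -55 mm, towards the robot. Seen from above: blue-grey strip at the front edge, vent slots at the back.
- instrument_handle (a point): Middle of the black handle on top of the instrument, on its centre axis, 108 mm above its underside. A bar along the instrument's y, 110 mm long, 14 mm thick (x), from 100 to 116 mm height, on two posts at its ends; 24 mm free under it, 86 mm free between the posts; pinch it front to back.
- instrument_front (a point): Middle of the front panel's lower edge line: x = -55 mm, y = 0, z = 0 in the instrument's frame.
- t_square: Loose T-square lying flat, 0.22 kg, all 20 mm high. Head: bare aluminium bar 180 mm long (y), x = -20 to 0 mm. Stem: red bar 18 mm wide, x = -130 to -20 mm. Origin: underside, middle of the head's long outer face, the one to lay flush; x points from the stem out through that face. It lies to the robot's left or right, x roughly away from the robot.
- t_square_grip (a point): A point to grip on the red stem: 65 mm behind the flush face (x = -65 mm), mid-width, 10 mm above the underside; pinch across the 18 mm width.
- contact_plate: Brass contact plate 60 x 50 x 4 mm with copper studs, fixed to the bench, hidden under the instrument until it is lifted. Origin: centre of its underside; same x, y and yaw as the instrument at the start, so it marks the instrument's place.
- multimeter: Bystander: grey and cream handheld multimeter lying face up, 185 x 88 mm, 42 mm high with its dial, on the other side from the T-square. Origin: centre of its underside, x along its length.
- remote: Bystander: black remote control, 150 x 44 x 18 mm, behind the instrument to the robot's right. Origin: centre of its underside.
- mug: Bystander: blue mug, 80 mm across, 90 mm high, handle to its +y, behind the instrument to the robot's left. Origin: centre of its underside.
Things that resemble listed ones, but are neither listed nor needed, are in the scene too. Several things have the shape of the t_square; the one meant has the colours described above.

How it is judged:
By the outcome, as a careful person would: the job done as asked, in the order asked, and still so for the second after the job is handed in, while the arm keeps its last pose, push and grip.
It also fails if it takes over 61 s, if anything falls off the work surface, if the arm or the gripper's body presses on something with over 40 N, if the wrist force passes 120 N, or if a joint passes its speed limit or range.

## Working session

There is one attempt and no reset: what is moved stays moved. The work goes in short steps, each a Python script; the robot and the scene stay as the last script left them, time stands still between calls to the robot, and variables do not carry over. Pictures are saved under pics/ and viewed, at most 11 in all, crops included, and the job is handed in when it is done.

```bash
ls; mkdir -p pics
cat > h.py <<'E'
import numpy as np, cv2
from workcell import *
def pts(c):
    h,w=c["range_z"].shape; u,v=np.meshgrid(np.arange(w),np.arange(h)); d=c["range_z"]
    P=np.stack([(u-c["cx"])/c["fx"]*d,-(v-c["cy"])/c["fy"]*d,-d,np.ones_like(d)],-1)
    W=P@np.array(c["cam_to_world"]).T
    W=W[...,:3]; W[d==0]=np.nan
    return W
def ray(c,u,v,z):
    T=np.array(c["cam_to_world"]); d=T[:3,:3]@np.array([(u-c["cx"])/c["fx"],-(v-c["cy"])/c["fy"],-1]); o=T[:3,3]
    return o+d*(z-o[2])/d[2]
def down(yaw): # tool y axis at angle yaw in world, z down
    y=np.array([np.cos(yaw),np.sin(yaw),0]); z=np.array([0,0,-1.]); return np.stack([np.cross(y,z),y,z],1)
E
python3 - <<'E'
from h import *
for n in("top","scene"):
    c=camera(n); cv2.imwrite(f"pics/{n}0.png",c["image"]); np.savez(f"{n}0.npz",**c)
    print(n,np.round(c["cam_to_world"],3).tolist(),c["fx"],c["cx"],c["cy"],[k for k in c])
s=read_state(); print(s["time"],np.round(s["tool_rot"],2).tolist(),s["eef_pos"],grip_point_offset)
E
```

```text
pics
top [[0.028, 0.997, -0.066, 489.088], [-0.999, 0.029, 0.016, -59.05], [0.018, 0.066, 0.998, 1408.254], [0.0, 0.0, 0.0, 1.0]] 472.254513984587 318.3998088117328 204.42164501817643 ['image', 'range_z', 'fx', 'fy', 'cx', 'cy', 'cam_to_world']
scene [[0.796, -0.445, 0.411, 1098.9], [0.605, 0.6, -0.523, -759.732], [-0.014, 0.665, 0.747, 1095.384], [0.0, 0.0, 0.0, 1.0]] 427.19560029432887 318.0066039204052 196.18794325399074 ['image', 'range_z', 'fx', 'fy', 'cx', 'cy', 'cam_to_world']
0.1 [[0.97, 0.26, -0.0], [0.26, -0.97, 0.0], [-0.0, -0.0, -1.0]] [ 162.85331938 -603.11017843  230.7871529 ] -18.700000000000003
```

View pics/top0.png

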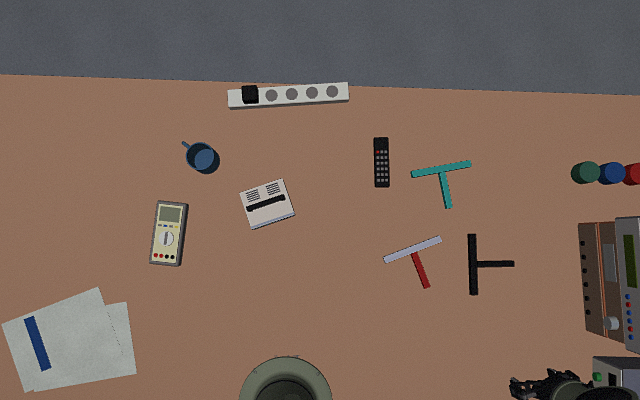

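View pics/scene0.png

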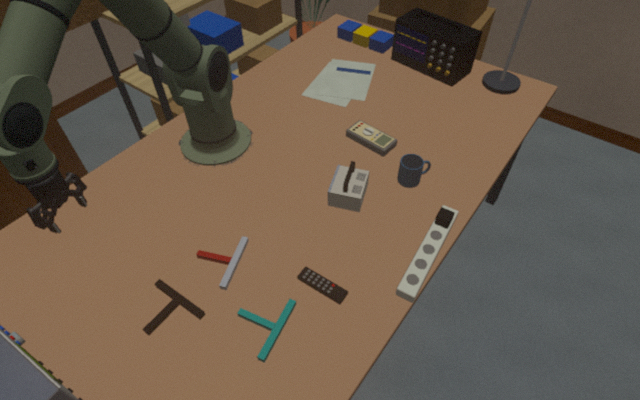

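Three things have the T shape: the red-stemmed one with a bare aluminium head (top image, head about (412,250), stem to (428,287)), a teal one (441,170) and a black one (475,264). Only the first has the red stem and aluminium head described. The instrument is at (267,203), the multimeter at (168,233), the remote at (381,162) and the mug at (202,157). Next I measure and enlarge that T to confirm it.

```bash
cat > meas.py <<'E'
from h import *
def rect(c,m,z):
    n,l,s,_=cv2.connectedComponentsWithStats(m.astype(np.uint8)); k=1+np.argmax(s[1:,4])
    v,u=np.nonzero(l==k); P=np.array([ray(c,a,b,z)[:2] for a,b in zip(u,v)])
    (ctr,sz,ang)=cv2.minAreaRect(P.astype(np.float32)); b=cv2.boxPoints((ctr,sz,ang))
    e=b[1]-b[0],b[2]-b[1]; e=e[np.argmax([np.linalg.norm(x) for x in e])]
    return np.array(ctr),sorted(sz),np.arctan2(e[1],e[0])%np.pi,np.stack([u,v],1)
def masks(c):
    hsv=cv2.cvtColor(c["image"],cv2.COLOR_BGR2HSV).astype(int); H,S,V=hsv[...,0],hsv[...,1],hsv[...,2]
    return ((H<6)|(H>172))&(S>150)&(V>60), H,S,V
E
python3 - <<'E'
from meas import *
c=dict(np.load("top0.npz")); W=pts(c); im=c["image"]
red,H,S,V=masks(c)
box=np.zeros_like(red); box[225:300,370:455]=1
r=rect(c,red&box,20); print("stem",r[:3])
h=rect(c,box&(S<90)&(V>90),20); print("head",h[:3])
bi=np.zeros_like(red); bi[170:240,230:305]=1
i=rect(c,bi&(S<70)&(V>90),76); print("inst col",i[:3])
m=bi&(abs(W[...,2]-76)<8); i=rect(c,m,76);print("inst depth",i[:3])
k=rect(c,bi&(W[...,2]>95),116); print("handle",k[:3], np.nanmedian(W[...,2][bi&(W[...,2]>95)]))
print(im[250,405],im[270,419],im[200,250], np.nanmedian(W[...,2][300:330,300:400]))
a=cv2.resize(im[225:300,370:455],None,fx=5,fy=5);b=cv2.resize(im[170:245,230:315],None,fx=5,fy=5)
cv2.imwrite("pics/crop.png",np.hstack([a,b])[:, :800])
E
```

```text
stem (array([ 397.80514526, -383.91485596]), [19.588863372802734, 108.32289123535156], np.float32(0.39227402))
head (array([ 458.96304321, -359.10287476]), [22.387252807617188, 182.9381561279297], np.float32(1.9613819))
inst col (array([575.2557373 ,  65.73862457]), [113.71693420410156, 130.52671813964844], np.float32(1.9284185))
inst depth (array([576.35388184,  65.94819641]), [110.94522094726562, 129.1299285888672], np.float32(1.9283812))
handle (array([576.2131958 ,  65.94539642]), [15.299277305603027, 109.62126159667969], np.float32(1.9317861)) 115.27598640913402
[168 151 148] [ 26  27 121] [105 103 107] 0.08506803520276662
```

View pics/crop.png

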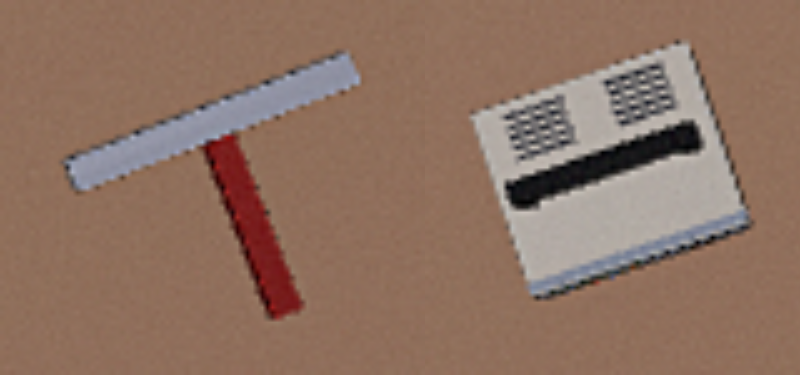

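The crop confirms the choice: red stem with a bare aluminium head, next to the instrument with its blue-grey front strip towards the robot. All the measured sizes match the ones given. I move above the grip point and look from close by.

Run:
```python
from meas import *
y=0.391; d=np.array([np.cos(y),np.sin(y)]); g=np.array([468.2,-355.3])-65*d
movep([*g,150],down(y-np.pi/2))
c=camera("wrist"); np.savez("w1.npz",**c); cv2.imwrite("pics/w1.png",c["image"])
s=read_state(); T=np.array(c["cam_to_world"]); R=s["tool_rot"]
print(s["time"],s["eef_pos"],s["qpos"].round(2) if hasattr(s["qpos"],"round") else s["qpos"],"cam in tool",(R.T@(T[:3,3]-s["eef_pos"])).round(0),(R.T@-T[:3,2]).round(2))
for p,w in (([463.7,23.8,5],0.36-np.pi/2),([576,66,95],0.36),([576,66,95],0.36-np.pi)):
    print(inverse_kinematics(p,down(w)))
print(s["ft_force"])
```

```text
1.4417 [ 407.26743866 -381.49127177  150.25693676] [ 0.73  0.52 -0.12  1.85  0.09  0.78 -0.61] cam in tool [  79.   -1. -143.] [-0.31  0.    0.95]
[-0.12923285  0.67492878 -0.0651629   2.15124778  0.13011484  0.31897149
 -1.51455337]
[ 0.12758649  0.66917666 -0.49293714  1.81133557  0.43509809  0.77044319
 -0.23310259]
[-0.83400621  0.91873982  1.00834454  1.86189167 -0.97116418  0.9518418
 -2.14548   ]
[ 0.55698739 -0.50733336  0.01375052]
```

View pics/w1.png

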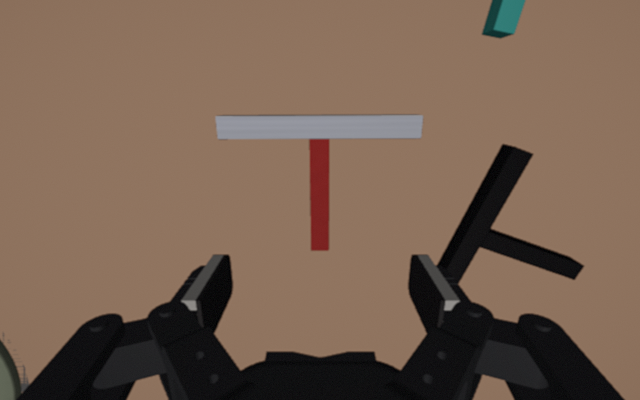

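The wrist view shows the T below, well aligned: head spans (216..422, 127), stem at column 320, black T clear to the right. I measure it here for the grip, then grasp.

Run:
```python
from meas import *
c=dict(np.load("w1.npz")); red,H,S,V=masks(c); W=pts(c)
box=np.zeros_like(red); box[100:255,205:435]=1
r=rect(c,red&box,20); print("stem",r[:3])
h=rect(c,box&(abs(W[...,2]-20)<6)&(S<90),20); print("head",h[:3])
yaw=h[2]-np.pi/2; d=np.array([np.cos(yaw),np.sin(yaw)]); o=h[0]+10*d; g=o-65*d
print("origin",o,"yaw",yaw,"grip",g, "stem lateral",np.cross(d,r[0]-g))
assert np.linalg.norm(g-[408.1,-380.1])<6
F=down(yaw-np.pi/2)
movel([*g,60],F); movel([*g,3],max_speed=80,guard=8)
clamp(); s=read_state(); print(s["time"],s["eef_pos"],s["finger_gap"],s["gripper_force"],s["ft_force"])
p=s["eef_pos"]; movel([p[0],p[1],p[2]+60]); 
s=read_state(); print(s["time"],s["eef_pos"],s["finger_gap"],s["ft_force"])
c=camera("wrist"); np.savez("w2.npz",**c); cv2.imwrite("pics/w2.png",c["image"])
```

```text
stem (array([ 398.83847046, -383.61721802]), [16.72587776184082, 107.05284118652344], np.float32(0.3934224))
head (array([ 458.69647217, -359.31561279]), [20.479637145996094, 179.39242553710938], np.float32(1.9595737))
origin [ 467.9502039  -355.52503967] yaw 0.38877738 grip [ 407.80094624 -380.16376495] stem lateral 0.20155912918042418
3.6833 [ 407.85350868 -380.24781897    3.33026482] 16.36155663839379 59.647568464279175 [-1.77111144  1.86626411  7.6295376 ]
4.2333 [ 407.67068518 -380.16017211   62.92156422] 16.53345587361094 [ 0.15025481  0.91818237 -2.96696309]<stdin>:7: DeprecationWarning: Arrays of 2-dimensional vectors are deprecated. Use arrays of 3-dimensional vectors instead. (deprecated in NumPy 2.0)
```

View pics/w2.png

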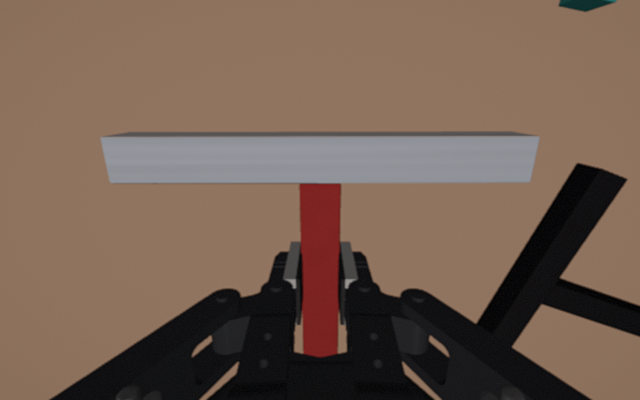

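The T is held square: stem at column 320 between the pads, head level at row 160. I carry it to a standoff in front of the instrument and view both in one frame.

Run:
```python
from meas import *
yi=0.359; d=np.array([np.cos(yi),np.sin(yi)]); c0=np.array([576.3,66.0])
g=c0-(55+65+40)*d
movep([*g,70],down(yi-np.pi/2)); wait(0.3)
c=camera("wrist"); np.savez("w3.npz",**c); cv2.imwrite("pics/w3.png",c["image"])
s=read_state(); print(s["time"],g,s["eef_pos"],s["finger_gap"],s["ft_force"])
W=pts(c); R=s["tool_rot"]
for u,v in ((320,160),(200,160),(440,160),(320,20),(200,20),(440,20),(320,60)): print(u,v,W[v,u].round(1),((W[v,u]-s["eef_pos"])@R).round(1))
```

```text
6.0833 [426.50021922   9.78589432] [426.5505045    9.43178147  69.96808118] 16.70166741055361 [ 0.05845209 -0.56151214 -1.35053085]
320 160 [478.   29.1  86.8] [ 55.1  -0.4 -16.8]
200 160 [460.3  76.1  86.2] [ 55.  -50.5 -16.3]
440 160 [495.5 -17.5  87.2] [ 55.1  49.4 -17.3]
320 20 [528.2  47.9  77.3] [108.7  -0.4  -7.3]
200 20 [511.9  92.5  76. ] [109.  -47.8  -6.1]
440 20 [544.8   3.7  76.9] [108.8  46.8  -7. ]
320 60 [ 5.229e+02  4.590e+01 -1.000e-01] [103.   -0.4  70. ]
```

View pics/w3.png

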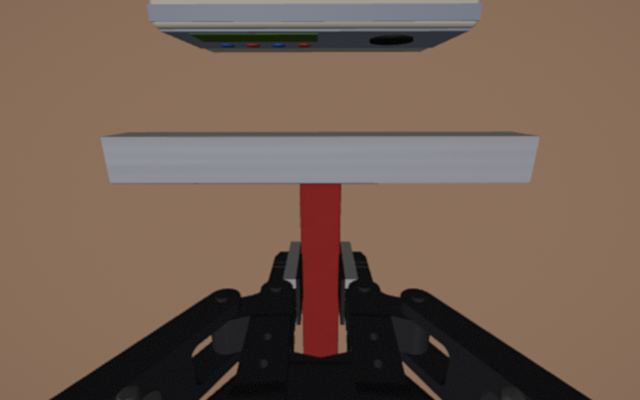

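Both are in view: head at columns 103–538 and row 158, and the instrument's front edge at columns 151–480 and row 28. I fit both from the depth points and compute the relative offset.

Run:
```python
from meas import *
c=dict(np.load("w3.npz")); W=pts(c)
yi=0.359; R=down(yi-np.pi/2); p=np.array([426.55,9.43,69.97])
L=(W-p)@R; z=W[...,2]
vv=np.mgrid[:400,:640][0]
hm=(vv<190)&(vv>110)&(abs(z-86.7)<1.5)
x,y=L[hm][:,0],L[hm][:,1]; print("head x",np.percentile(x,[0.5,99.5]),"y",np.percentile(y,[.2,99.8]),hm.sum())
# per column edges
def colfit(m,f):
    cols=[u for u in range(640) if m[:,u].sum()>3]; X=[];Y=[]
    for u in cols:
        q=L[:,u][m[:,u]]; k=f(q[:,0]); X.append(q[k,0]);Y.append(q[k,1])
    a=np.polyfit(Y,X,1); r=X-np.polyval(a,Y); g=abs(r)<1.5; a=np.polyfit(np.array(Y)[g],np.array(X)[g],1)
    return a,np.std(r[g]),min(Y),max(Y)
print("head face",colfit(hm,np.argmax))
tm=(vv<40)&(abs(z-76)<2.5); print("inst top edge",colfit(tm,np.argmin))
pm=(vv<60)&(z>12)&(z<68); print("panel",np.nanpercentile(L[pm][:,0],[5,25,50,75,95]),pm.sum(),np.percentile(L[pm][:,1],[1,99]))
q=L[pm]; a=np.polyfit(q[:,1],q[:,0],1); g=abs(q[:,0]-np.polyval(a,q[:,1]))<1.5; print(np.polyfit(q[g,1],q[g,0],1),g.sum())
```

```text
head x [43.34968606 64.95470924] y [-89.35166316  88.88664443] 20125
head face (array([8.73040237e-05, 6.48758512e+01]), np.float64(0.13790899965085232), np.float64(-89.29007339674196), np.float64(88.58188496301301))
inst top edge (array([1.43930351e-03, 1.06257437e+02]), np.float64(0.4078368279662225), np.float64(-67.20984699139645), np.float64(62.74653825820826))
panel [104.89348119 105.48669272 105.82493377 105.98650634 106.75569798] 4346 [-64.0278008   59.37796241]
[1.17540340e-03 1.05811811e+02] 4346
```

Run:
```python
from meas import *
yi=0.359; d=np.array([np.cos(yi),np.sin(yi)]); t=np.array([np.sin(yi),-np.cos(yi)])
p=np.array([426.55,9.43])-2.0*t; F=down(yi-np.pi/2)
movel([*(p+34*d),30],F,max_speed=80); 
print(movel([*(p+34*d),4.0],max_speed=40,guard=4)); wait(0.2)
s=read_state(); print(s["time"],s["eef_pos"],s["ft_force"])
print(movel([*(p+40.4*d),4.0],max_speed=8,guard=2)); wait(.2)
s=read_state(); print(s["time"],s["eef_pos"],(s["eef_pos"][:2]-p)@d,s["ft_force"],s["finger_gap"])
c=camera("wrist"); np.savez("w4.npz",**c)
c=camera("top"); np.savez("t4.npz",**c)
im=c["image"]; cv2.imwrite("pics/t4.png",cv2.resize(im[150:270,200:360],None,fx=5,fy=5,interpolation=cv2.INTER_CUBIC))
```

```text
True
7.7667 [457.24976663  23.20591335   3.31221108] [-0.67683331 -0.75791273  9.03181991]
True
8.2333 [457.20068243  23.22090796   3.27565328] 33.54193166731394 [-1.46743919  0.47769679  8.88067508] 16.674484455125913
```

View pics/t4.png

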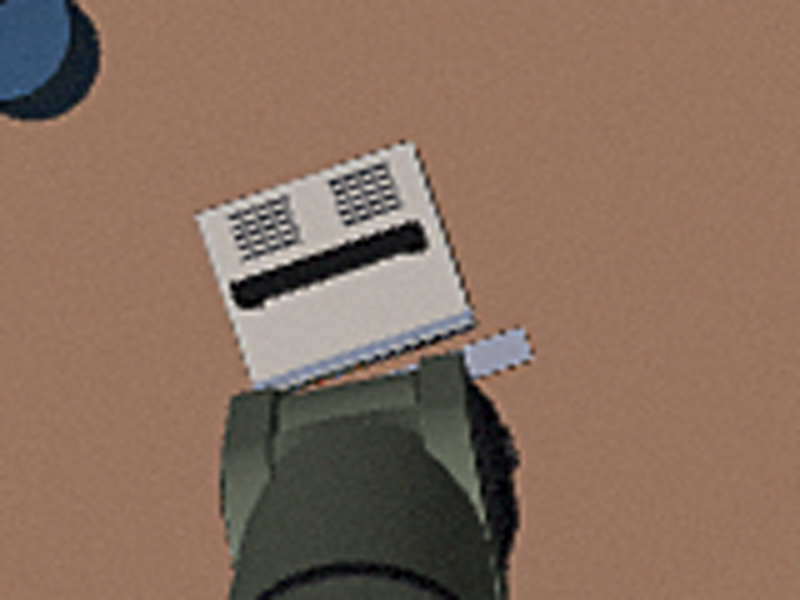

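The gap is visible and parallel along the front edge (crop about (260,385) to (470,325)). The first move touched the bench, so I raise about 1 mm and inch forward.

Run:
```python
from meas import *
yi=0.359; d=np.array([np.cos(yi),np.sin(yi)]); t=np.array([np.sin(yi),-np.cos(yi)])
p=np.array([426.55,9.43])-2.0*t
q=read_state()["eef_pos"]
movel([*(p+34*d),4.6],max_speed=10); wait(.2); s=read_state(); print(s["eef_pos"],s["ft_force"])
for a in (38,40.2):
    print(movel([*(p+a*d),4.6],max_speed=8,guard=2.5)); wait(.2)
    s=read_state(); e=s["eef_pos"][:2]-p; print(s["time"],s["eef_pos"],e@d,e@t,s["ft_force"])
c=camera("wrist"); np.savez("w4.npz",**c)
cv2.imwrite("pics/w4.png",c["image"][:250])
```

```text
[457.62704865  23.22743739   4.52940308] [ 1.59365482 -0.52206225 -1.31537052]
False
9.7 [461.35928573  24.61425202   4.59610625] 37.92495324671297 0.013595268839847992 [-0.25694894  0.10815287 -1.72337426]
False
10.325 [463.46214664  25.40435142   4.59349642] 40.17134595653186 0.01268106923408125 [-0.09969847  0.59400003 -1.50348898]
```

View pics/w4.png

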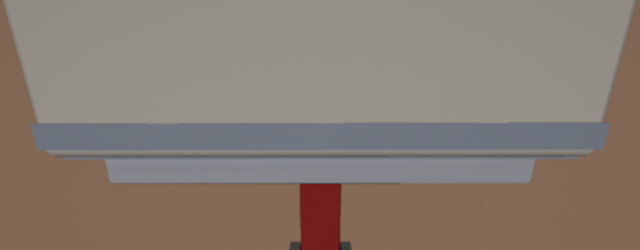

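The strip spans columns 33–608 and the head 106–534, so they are centred on each other within half a pixel, and parallel. I close the last fraction of a millimetre, set the T down and release.

Run:
```python
from meas import *
yi=0.359; d=np.array([np.cos(yi),np.sin(yi)]); t=np.array([np.sin(yi),-np.cos(yi)])
p=np.array([426.55,9.43])-2.0*t
def st(m):
    s=read_state(); e=s["eef_pos"][:2]-p; print(m,s["time"],e@d,e@t,s["eef_pos"][2],s["ft_force"],s["finger_gap"])
print(movel([*(p+40.8*d),4.6],max_speed=4,guard=2)); wait(.2); st("fwd")
movel([*(p+40.7*d),3.6],max_speed=8,guard=4); st("down")
open_gripper(); wait(.2); st("open")
q=read_state()["eef_pos"]; movel([q[0],q[1],80],max_speed=100)
movel([*(p+10*d),75]); wait(.2)
c=camera("wrist"); s=read_state(); np.savez("w5.npz",**c,eef=s["eef_pos"],R=s["tool_rot"])
cv2.imwrite("pics/w5.png",c["image"]); st("up")
W=pts(c); z=W[...,2]; L=np.zeros_like(W); o=p+40.5*d+65*d
L[...,0]=(W[...,:2]-o)@d; L[...,1]=(W[...,:2]-o)@t; L[...,2]=z
vv=np.mgrid[:400,:640][0]
red,H,S,V=masks(c)
hm=(abs(z-20)<1.5)&(S<90)&(abs(L[...,1])<95)&(abs(L[...,0]+10)<20)
pm=(z>26)&(z<68)&(abs(L[...,0])<15)&(abs(L[...,1])<70)
for n,m,f in(("headfront",hm,np.max),("panel",pm,np.median)):
    q=L[m]; b=np.arange(-60,61,10); X=[];Y=[]
    for k in b:
        i=abs(q[:,1]-k)<5
        if i.sum()>8: X.append(f(q[i,0]) if f is np.median else np.percentile(q[i,0],97));Y.append(k)
    print(n,m.sum(),np.polyfit(Y,X,1).round(4) if len(X)>1 else None,np.percentile(q[:,1],[.2,99.8]),np.percentile(q[:,0],[.5,99.5]))
```

```text
False
fwd 10.875 40.82454717298015 0.01447295135438493 4.602707074318961 [ 0.21192285  0.02254749 -2.29566681] 16.507927609734516
down 11.15 40.740392082059735 0.034258489334089336 3.560031023132029 [ 0.82678977  0.35838341 -1.91604125] 16.431361648255937
open 12.025 40.673665541708516 0.0007491556537801115 3.5897521453387737 [-0.03040507  0.09910791  1.0229025 ] 85.27708542805536
up 13.55 10.450021666568317 -0.03191096184979824 74.92722163024355 [ 0.74660315  0.04281629 -0.60299227] 85.7835896095212
headfront 9950 [ 0.0043 -0.2281] [-89.59259609  89.05501367] [-19.36510903   0.23444495]
panel 1819 [0.0012 0.0903] [-63.05534944  62.22349101] [-0.79138863  0.56428227]
```

View pics/w5.png

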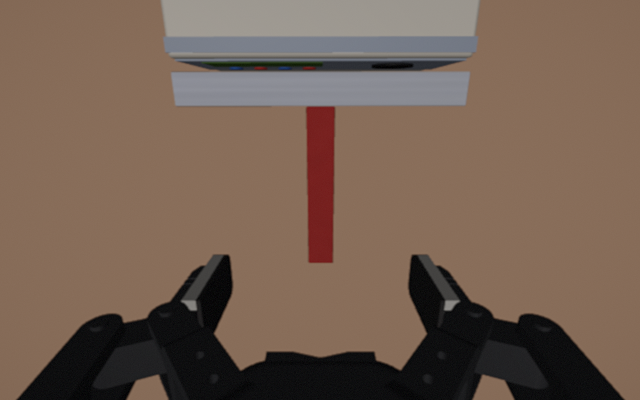

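Released and flush: the head lies at row 88 directly under the panel, the measured gap is about 0.3 mm, it is parallel and centred within about 0.5 mm. The instrument has not moved. Now I go above the handle and look once more to centre the pinch.

Run:
```python
from meas import *
yi=0.360; d=np.array([np.cos(yi),np.sin(yi)]); t=np.array([np.sin(yi),-np.cos(yi)])
p=np.array([426.55,9.43])-2.0*t; ctr=p+160.6*d; print(ctr)
q=read_state()["eef_pos"]; movel([q[0],q[1],190])
movep([*ctr,190],down(yi)); wait(.3)
c=camera("wrist"); s=read_state(); np.savez("w6.npz",**c,eef=s["eef_pos"],R=s["tool_rot"])
cv2.imwrite("pics/w6.png",c["image"]); print(s["time"],s["eef_pos"],s["ft_force"],s["qpos"])
W=pts(c); L=(W-s["eef_pos"])@s["tool_rot"]; z=W[...,2]
m=(abs(z-116)<3)&(abs(L[...,0])<65)&(abs(L[...,1])<20); q=L[m]
for k in range(-50,60,10):
    i=abs(q[:,0]-k)<5
    if i.sum()>5: print(k,i.sum(),np.percentile(q[i,1],[1,99]).round(2),np.median(q[i,2]).round(1))
print(np.percentile(q[:,0],[.2,99.8]))
```

```text
[576.15048142  67.87703551]
16.075 [576.08125458  67.85694194 190.10059757] [ 1.35940859 -0.50197821 -0.30580224] [ 0.04307538  0.51745276 -0.36874111  1.74948536  0.226807    0.91650683
 -0.06067937]
-50 153 [-5.11  7.82] 74.0
-40 187 [-5.04  7.72] 74.0
-30 207 [-4.97  8.44] 73.9
-20 207 [-4.89  8.39] 74.0
-10 220 [-4.83  8.28] 73.9
0 235 [-5.54  8.17] 74.0
10 240 [-5.44  8.07] 73.9
20 246 [-5.37  7.94] 73.9
30 262 [-5.27  7.87] 73.9
40 265 [-5.17  7.76] 74.0
50 273 [-5.08  8.34] 74.0
[-53.17830257  55.61216633]
```

View pics/w6.png

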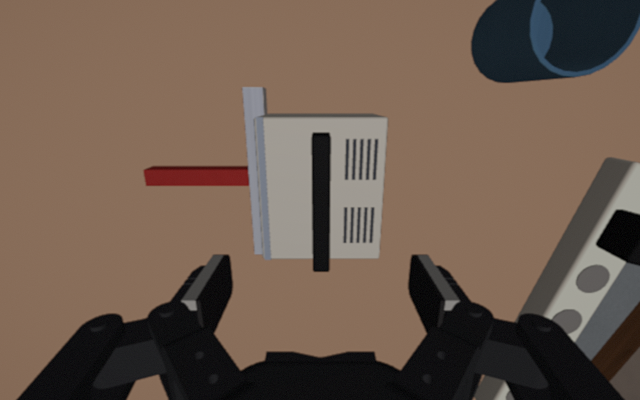

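The view shows the T still flush (stem at (200,177), head against the panel at column 258) and the handle at column 321. The handle centre measures +1.45 mm in tool y. Adding the 0.25 mm camera bias seen with the held T gives +1.7 mm, and +1.2 mm along the bar. I correct, descend, pinch and lift.

Run:
```python
from meas import *
yi=0.360; F=down(yi); g=np.array([576.08,67.86])+1.7*F[:2,1]+1.2*F[:2,0]
movel([*g,150],F); g2=movel([*g,90],max_speed=60,guard=8); wait(.2)
s=read_state(); print(g,g2,s["time"],s["eef_pos"],s["ft_force"])
if not g2:
    clamp(); wait(.2); s=read_state(); print(s["time"],s["eef_pos"],s["finger_gap"],s["gripper_force"],s["ft_force"],s["torque"])
    if 10<s["finger_gap"]<18:
        q=s["eef_pos"]; movel([*q[:2],q[2]+100],F,max_speed=50); wait(.5)
        s=read_state(); print(s["time"],s["eef_pos"],s["finger_gap"],s["ft_force"],s["torque"])
cs={n:camera(n) for n in("top","wrist")}
[np.savez(n+"7.npz",**c) for n,c in cs.items()]
cv2.imwrite("pics/f.png",np.hstack([cv2.resize(cs["top"]["image"][130:270,200:340],(400,400)),cv2.resize(cs["wrist"]["image"][:,120:520],(400,400))]))
```

```text
[577.24829552  69.58194238] False 17.8417 [577.41812295  69.57937842  90.28955344] [ 0.09452705  0.1208429  -0.11263728]
18.6917 [577.00558275  69.47269128  90.00165979] 12.682016598151467 59.02656018733978 [-4.33162004 -3.0311926   5.57108998] [-0.26727499  1.10260747  0.03193587]
21.3417 [576.99911125  69.47887052 190.00353764] 12.971833716723477 [ 0.10487634  0.07415011 -5.58720362] [ 0.03063813 -0.03136931 -0.03556103]
```

View pics/f.png

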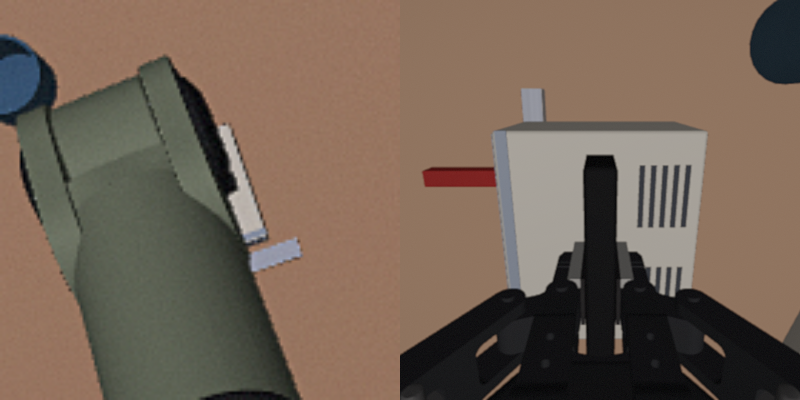

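The instrument hangs square in the gripper (wrist view: case at columns 495–705, handle at 600), with the T still lying below at (460,177). I check numerically that the T has not moved and that the lift is level.

Run:
```python
from meas import *
for n in("w6","wrist7"):
    c=dict(np.load(n+".npz")); W=pts(c); red,H,S,V=masks(c); z=W[...,2]
    d=np.array([.9359,.3523]); t=np.array([-.3523,.9359]); a=W[...,:2]@d; b=W[...,:2]@t
    m=red&(abs(z-20)<4); print(n,"stem tip",np.nanpercentile(a[m],1),"lat",np.median(b[m&(a<np.nanpercentile(a[m],30))]),m.sum())
    h=(abs(z-20)<2)&(S<90)&(b<np.inf)&(b>-120+0)&(a>450)&(a<600)&(b>np.median(b[m])+75)
    print(" head end x",np.nanpercentile(a[h],[2,50,98]),"y max",np.nanpercentile(b[h],99),h.sum())
    top=(abs(z-(76 if n=="w6" else 176))<7)&(a>480)&(a<680)&(S<70)&(V>70)
    A=np.c_[a[top],b[top],np.ones(top.sum())]; print(" top plane",np.linalg.lstsq(A,z[top],rcond=None)[0],np.median(z[top]),"a",np.percentile(a[top],[.5,99.5]),"b max",np.percentile(b[top],99.5))
```

```text
w6 stem tip 380.69466979382685 lat -138.28437237207493 1742
 head end x [489.55390888 499.0778601  508.51089643] y max -49.31527498671698 328
 top plane [ 5.40959571e-04 -1.09139430e-03  7.58137539e+01] 76.29365989678718 a [509.29537953 618.77698677] b max -74.2588573159274
wrist7 stem tip 380.4670865152561 lat -138.16922854529133 1189
 head end x [489.44996355 498.9968849  508.65021758] y max -49.05545171381688 330
 top plane [-4.34181274e-03 -4.01051772e-03  1.78465077e+02] 176.52079791407903 a [509.8484489  619.04590838] b max -73.91693632233573
```

The T-square has moved less than 0.3 mm, and the instrument is level and 100 mm up, directly above its place.

```bash
python3 -c "
from workcell import *
s=read_state(); print(s['time'],s['eef_pos'],s['finger_gap']); print(finish_job())"
```

```text
21.4417 [576.99750013  69.47626969 189.98390999] 13.054581580537947
the job is handed in; nothing more can be done
None
```

The job is handed in at 21.4 s: the T-square lies flush (gap about 0.3 mm) and centred against the instrument's front panel, and the instrument is held level by its handle 100 mm above its place; the multimeter, remote and mug were not touched.

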